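Set the sprung decorating tweezers to the marked gap over the cake board

ROBOT

A 6-joint arm with a two-finger parallel gripper is mounted at the origin on the work surface. World frame = base frame: x ahead of the robot, y to its left, z up, the work surface at z = 0. Lengths are in m, angles in rad, forces in N, time in s.
With the tool pointing down it reaches from about 0.3 to 0.95 m from the base axis. Payload 3.1 kg.
Tool frame: the origin (TCP) lies at the very end of the fingers, on their centre line; the grasp point (between the pads) lies 19 mm behind it; z points along the fingers, y is the line along which they close (so a half turn about z gives the same grasp; the last joint's range is limited). The gripper opens to 85 mm and grips with 20 to 120 N. Pads are 22 mm wide; open, the fingers measure 114 mm over their backs; the gripper's body (76 mm by 85 mm) begins 54 mm behind the grasp point. The pads swing forward as they close: fully open they stand 13 mm farther back than shut.
Start: joints at [1.165, 0.308, 1.634, -0, 1.2, -0.07], TCP at [0.206, 0.59, 0.231] pointing down, gripper open.
Joint ranges: [-3.06, 3.06], [-0.79, 1.96], [0.05, 2.63], [-1.19, 4.34], [0.05, 2.64], [-2.94, 2.94]. Speed limits (rad/s): [2.79, 2.79, 3.14, 3.14, 3.14, 3.14].

INTERFACE

Orientations are given as a unit quaternion [w, x, y, z].
In Python, from cell import r, cams, finder gives the robot as it stands. The module is installed in compiled form; this text tells all that it offers.
- The arm moves only by the tool move_arm, never from a script. Its arguments are lists of equal length, an entry for each row: "linear": the shift along the world's x, y, z as a fraction of full scale, a list of three; "yaw": the turn about the world's z as a fraction of full scale. In form: {"linear": [[tx, ty, tz], ...], "yaw": [yaw, ...]}. A call has 1 to 12 rows; each row is the pose to reach, as a shift and turn from the pose commanded when the call began; what a row does not reach only later rows make up. Full scale, the value 1, is 0.15 m for a shift and 30 degrees for a turn. A row lasts 1/10 s, in which the tool goes at most 50 mm and 8.59 degrees, less where a joint would pass 70% of its speed; a pose out of reach is approached as far as the arm can. A call with a number of a shift or a turn outside -1 to 1 is refused whole. A call with a gripper value outside its range is refused whole. "fingers" is the opening, from 0 (shut) to 1 (fully open), set as the call begins (left out, the last holds). The fingers move at their own pace and stop on an object; "grip_force" is the grip in N (left out, the last holds). Time passes only in rows, so rows that repeat a pose let the fingers close. It gives the time, the measured TCP pose, the force, the opening and the grip force at its end, in the units of the state.
- r.read_state(): the state, without advancing time (a new reading comes with each control period).
- cams.snapshot(name): name is "scene" or "top" or "wrist"; returns a dict with "image" (384x512x3 uint8, red, green, blue), "z_map" (384x512 float32, m along the optical axis (not along the pixel's ray), 0 where there is no reading), "mtx" (3x3 intrinsics, pixels), "T" (4x4, takes a point from camera to world coordinates). Camera axes: x right, y down, z forward; pixel columns grow to the right and rows downward; lengths in m; the calibration is good to about 2 mm. A picture is of the moment at which its call begins.
- r.hand_in(): hands the job in; it is judged then, once.
Trained networks look in a picture, given as the dict that the camera call returned (one of the last four; its "shot" number tells which), for a name from the list of things; names that differ only in an ending like _2 or _b are one class to them, and where a whole thing is asked for, a point or a joint stands for the part that bears it (a point fixed in the world has none). Each returns a list of dicts, best first, with "confidence" (0 to 1); they miss things now and then, are a little off and sometimes report something else, mostly with a low value. They report only what shows in the picture. A call takes as long as a camera call.
- finder.search_frame(thing, picture): "point" ([x, y, z] in m, in world coordinates, good to about 4 mm: the middle of the surface that is visible of it).
- finder.trace(thing, picture): "pixels" (384x512 bool, what is visible of it).
The state is a dict: "time_s": time; "joints": joint angles; "qvel": joint speeds; "effort": joint torques, N m; "ee_pos": TCP position; "tcp_rot": TCP orientation; "force": force on the tool from outside, world axes, zero at the start; "wrist_torque": the same for the moment, N m; "width": finger opening in m; "grasp_force": force on a finger pad.
Only numpy, scipy, OpenCV 4.12 (cv2) and the standard library are available. Lean on these libraries where they do the work, as an engineer would, in place of code of your own. Each camera call takes 0.05 s, during which the arm holds its last target. There are 200 camera calls.

TASK

Pull the sprung decorating tweezers up out of the frosted caddy, hold them upright with the tips centred two to four centimetres above the blue start dot on the round cake board, and squeeze them until the red pointer stands over the green mark. Never squeeze the tips all the way shut, and leave the other things on the counter alone. Finish while still holding the tweezers there, with the gap steady at the mark; do not put them down.

Things in the scene. Friction and masses are not known exactly. Their poses are not given: they have to be found in the camera images.
- tweezers: Chrome parallel-action sprung tweezers, about 0.1 kg, standing tips down in the caddy's slot. Origin midway between the open tips at their lower end, fixed to the fixed jaw (-y side). z runs up along the tool (sprung head ends at z = 134 mm), y is the squeezing direction, towards the moving jaw, x points to the scale. Tip gap = width over the jaws' outsides minus 24 mm, as the jaws stay parallel
- grip (a point): best place to grip, midway between the open jaws at z = 95 mm of the tweezers (fixed to the fixed jaw; fingers close along the tweezers' y). Jaws: flat, upright, 16 mm wide (x), 4 mm thick, outer faces at y = -24 and +24 mm when open, 48 mm over the outsides; black rubber grip faces at z = 73 to 117 mm. White scale rail at z = 59 to 65 mm, x = 9 to 21 mm, on the fixed jaw
- moving_jaw (a joint): how far the moving jaw (+y side) has been squeezed in, m: 0 = open (tip gap 24 mm), 0.022 = its hard stop (tip gap 2 mm, the tips are shut as far as they go). The spring pushes it open with 3.2 N at 0 and 0.4 N more per mm squeezed
- cursor (a joint): where the green mark is locked, m: the tip gap that it stands for (0.007 to 0.015). The pointer stands over the mark when moving_jaw = 0.024 - cursor. Clamped tight, not to be moved
- pointer (a point): on the red pointer, a 2 mm wide bar on the moving jaw that reaches over the scale rail at x = 22, y = +22, z = 70 mm of the tweezers when open; travels to -y of the tweezers as they are squeezed
- mark (a point): top of the green mark, a 4 mm wide collar clamped on the scale rail (x = 12 to 30 mm of the tweezers, y = the marked gap minus 2 mm); its axes are those of the tweezers. The gap is right when pointer and mark agree along y (pointer anywhere over the green)
- tip_fixed (a point): inner lower edge of the fixed jaw's tip
- tip_moving (a point): inner lower edge of the moving jaw's tip
- caddy: fixed frosted polycarbonate caddy, 95 x 60 mm, 50 mm high. Origin under the middle of the tweezers' slot, z up; slot inside 24 mm (x) by 54 mm (y), its floor at 4 mm, its mouth at 50 mm, so the tweezers stand 46 mm deep. A second compartment on the +x side holds a chrome ring cutter no higher than the rim
- start_dot (a point): blue dot 16 mm across on the top face of the fixed gold-edged cake board (200 mm across, 12 mm thick; the dot is 55 mm from its centre)
- heart_cutter: yellow nylon heart-shaped cutter, 61 x 55 mm, 24 mm high; bystander, origin under or near its middle, leave alone
- round_cutter: chrome scalloped round cutter, 68 mm across, 30 mm high; bystander, origin under or near its middle, leave alone
- docker: beechwood dough docker with steel pins, 110 x 60 mm, 69 mm high; bystander, origin under or near its middle, leave alone
- sugar_jar: cream jar with a steel lid, 68 mm across, 100 mm high; bystander, origin under or near its middle, leave alone

How it is judged:
By the outcome, as a careful person would: the job done as asked, in the order asked, and still so for the second after the job is handed in, while the arm keeps its last pose, push and grip.
It also fails if it takes over 38 s, if anything falls off the work surface, if the arm or the gripper's body presses on something with over 40 N, if the wrist force passes 120 N, or if a joint passes its speed limit or range.

## Working session

There is one attempt and no reset: what is moved stays moved. The work goes in short steps, Python scripts to look and compute and a tool call to move; the robot and the scene stay as the last step left them, time stands still between calls to the robot, and variables do not carry over. Pictures are saved under pics/ and viewed, at most 10 in all, crops included, and the job is handed in when it is done.

Besides the shell and the picture viewer there is one more tool, called after "Call:" in YAML: its name, and indented under it one key for each argument. move_arm: Moves the arm, as the interface text tells. Its arguments: {"type":"object","properties":{"linear":{"type":"array","items":{"type":"array","items":{"type":"number"}}},"yaw":{"type":"array","items":{"type":"number"}},"fingers":{"type":"number"},"grip_force":{"type":"number"}},"required":["linear","yaw"]}

```bash
mkdir -p pics
cat > h.py <<'E'
import numpy as np, cv2
from cell import r, cams, finder
def world(s, mask):
    v,u=np.nonzero(mask & (s["z_map"]>0)); z=s["z_map"][v,u]; K=s["mtx"]
    p=np.stack([(u-K[0,2])/K[0,0]*z,(v-K[1,2])/K[1,1]*z,z,np.ones_like(z)])
    return (s["T"]@p)[:3].T
def save(s,n): cv2.imwrite(f"pics/{n}.png", s["image"][:,:,::-1])
E
python3 - <<'E'
from h import *
np.set_printoptions(precision=4,suppress=True)
ims=[]
for c in ("scene","top"):
    s=cams.snapshot(c); ims.append(s["image"]); print(c,s["T"][:3,3],s["T"][:3,2])
    for t in ("tweezers","grip","pointer","mark","caddy","start_dot","heart_cutter","round_cutter","docker","sugar_jar"):
        f=finder.search_frame(t,s); print(t,[(np.round(x["point"],4),round(x["confidence"],2)) for x in f[:2]])
    m=finder.trace("tweezers",s)
    if m: p=world(s,m[0]["pixels"]); print(len(p),p.min(0),p.max(0))
a=np.vstack(ims)[:,:,::-1]; cv2.imwrite("pics/a.png",cv2.resize(np.hstack(ims)[:,:,::-1],(800,300)))
cv2.imwrite("pics/top.png",ims[1][:,:,::-1]);cv2.imwrite("pics/scene.png",ims[0][:,:,::-1])
print(r.read_state())
E
```

```text
scene [1.2906 0.8687 1.2213] [-0.4275 -0.5655 -0.7053]
tweezers [(array([0.4982, 0.2324, 0.0829]), 0.73)]
grip [(array([0.5008, 0.2293, 0.0842]), 0.78)]
pointer [(array([0.4899, 0.2438, 0.1037]), 0.45)]
mark []
caddy [(array([0.4943, 0.2433, 0.1069]), 0.64), (array([0.5385, 0.2348, 0.0317]), 0.61)]
start_dot [(array([0.4983, 0.2289, 0.0839]), 0.28)]
heart_cutter [(array([0.7257, 0.1185, 0.0156]), 0.74)]
round_cutter [(array([ 0.7275, -0.0575,  0.0221]), 0.73)]
docker [(array([0.4602, 0.4907, 0.0329]), 0.59)]
sugar_jar [(array([ 0.4532, -0.515 ,  0.0643]), 0.91), (array([0.7258, 0.1144, 0.0159]), 0.22)]
227 [ 0.403   0.1224 -0.0047] [0.5215 0.2516 0.1385]
top [ 0.2123 -0.0229  1.7702] [ 0.2143 -0.0011 -0.9768]
tweezers []
grip [(array([0.4937, 0.2295, 0.0793]), 0.69)]
pointer [(array([ 0.4397, -0.5266,  0.0961]), 0.43)]
mark []
caddy [(array([0.5331, 0.2248, 0.033 ]), 0.82)]
start_dot [(array([ 0.5108, -0.2398,  0.0105]), 0.82)]
heart_cutter [(array([0.7282, 0.1178, 0.0191]), 0.65)]
round_cutter [(array([ 0.7272, -0.0605,  0.0287]), 0.7)]
docker [(array([0.4432, 0.4798, 0.0325]), 0.6)]
sugar_jar [(array([ 0.4374, -0.5236,  0.0964]), 0.68)]
69 [0.4807 0.1938 0.0088] [0.5057 0.2421 0.1402]
{'time_s': 1.2, 'joints': array([ 1.1653,  0.3081,  1.6338, -0.    ,  1.1997, -0.0697]), 'qvel': array([-0.0001, -0.0006,  0.0017,  0.0003,  0.0011, -0.0004]), 'effort': array([ -0.0003, -41.5297, -27.7076,  -0.    ,   0.0011,  -0.    ]), 'ee_pos': array([0.206 , 0.5901, 0.2313]), 'tcp_rot': array([-0.    ,  0.1671,  0.9859, -0.    ]), 'force': array([0.1547, 0.584 , 0.0823]), 'wrist_torque': array([-0.0427,  0.0038, -0.0097]), 'grasp_force': 0.0, 'width': 0.0855739481034265}
```

View pics/scene.png

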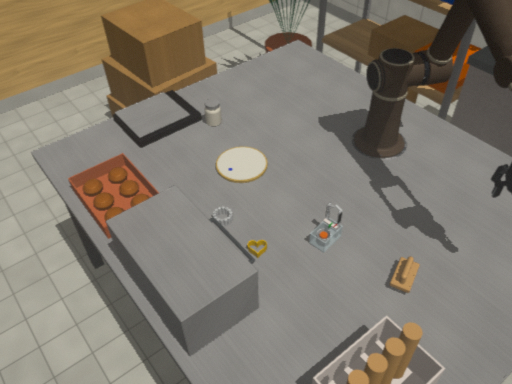

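View pics/top.png

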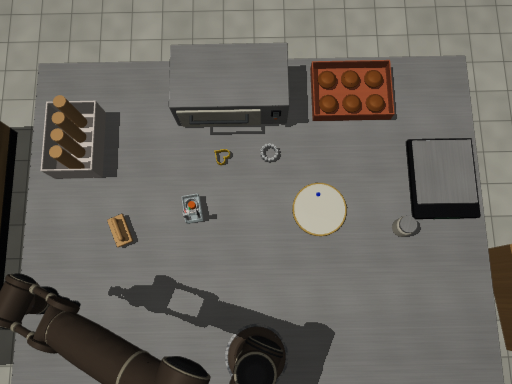

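The scene view shows the caddy with upright tweezers at about (328,230) and the cake board at (241,164). In the top view the caddy is at (193,208), and the blue dot is at (318,194). I'll move in for a closer look with the wrist camera.

Call:
move_arm:
  linear:
    - [0.2,-0.25,0.2]
    - [0.4,-0.5,0.4]
    - [0.6,-0.75,0.6]
    - [0.8,-1,0.6]
    - [0.8,-1,0.6]
  yaw: [0,0,0,0,0]

```text
time_s: 1.7
ee_pos: [0.3288, 0.4378, 0.3236]
tcp_rot: [0.002, 0.169, 0.986, 0.001]
force: [-0.4, -0.3, 1.1]
width: 0.085
grasp_force: 0.0
```

Call:
move_arm:
  linear:
    - [0.2,-0.25,0]
    - [0.4,-0.5,0]
    - [0.6,-0.75,0]
    - [0.8,-1,0]
    - [0.8,-1,0]
  yaw: [0,0,0,0,0]

```text
time_s: 2.2
ee_pos: [0.4488, 0.2861, 0.3208]
tcp_rot: [0.001, 0.17, 0.985, -0.001]
force: [-0.8, 1.1, 0.2]
width: 0.0855
grasp_force: 0.0
```

Run:
```python
from h import *
np.set_printoptions(precision=4,suppress=True)
s=cams.snapshot("wrist"); st=r.read_state(); print(st["time_s"],st["ee_pos"],st["tcp_rot"],st["joints"])
print(s["T"],s["mtx"])
for t in ("tweezers","grip","pointer","mark","caddy","start_dot"):
    f=finder.search_frame(t,s); print(t,[(np.round(x["point"],4),round(x["confidence"],2)) for x in f[:2]])
save(s,"w1")
```

```text
2.25 [0.4472 0.2883 0.3207] [-0.0004  0.1696  0.9855 -0.0001] [ 0.4906  0.0556  1.7488  0.0004  1.3379 -0.7395]
[[ 0.3354  0.9092  0.2465  0.3864]
 [ 0.9421 -0.3232 -0.0898  0.3081]
 [-0.002   0.2624 -0.965   0.4631]
 [ 0.      0.      0.      1.    ]] [[338.3025   0.     263.5084]
 [  0.     338.3025 193.7606]
 [  0.       0.       1.    ]]
tweezers [(array([0.4875, 0.2166, 0.0926]), 0.76)]
grip [(array([0.4932, 0.2183, 0.0961]), 0.72)]
pointer [(array([0.4881, 0.2427, 0.1147]), 0.62)]
mark []
caddy [(array([0.532 , 0.2283, 0.0361]), 0.76), (array([0.6933, 0.1331, 0.0091]), 0.62)]
start_dot [(array([ 0.5153, -0.1445,  0.0154]), 0.83)]
```

View pics/w1.png

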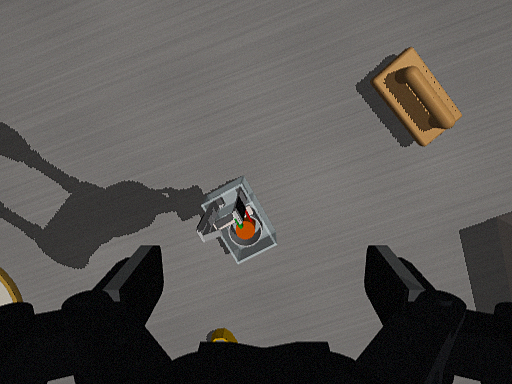

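The caddy and tweezers are at about (238,220) with the tweezers' head at about (222,215). I'll measure their geometry from the depth map.

Run:
```python
from h import *
np.set_printoptions(precision=4,suppress=True)
s=cams.snapshot("wrist")
c=s["image"][165:275,180:300,::-1]; cv2.imwrite("pics/c1.png",cv2.resize(c,None,fx=5,fy=5,interpolation=cv2.INTER_CUBIC))
m=np.zeros((384,512),bool); m[165:275,180:300]=1
p=world(s,m)
for lo,hi in ((.035,.056),(.057,.08),(.08,.12),(.125,.15)):
    q=p[(p[:,2]>lo)&(p[:,2]<hi)]; b=cv2.minAreaRect(q[:,:2].astype(np.float32)*1000)
    print(lo,hi,len(q),b,np.median(q[:,2]))
print(np.histogram(p[:,2],bins=np.arange(0,.15,.01)))
q=p[p[:,2]>.126]; print(q)
```

```text
0.035 0.056 1569 ((520.5360107421875, 226.0096435546875), (95.79129791259766, 60.531166076660156), 9.259934425354004) 0.04303092538443154
0.057 0.08 316 ((499.42498779296875, 224.29031372070312), (38.17192077636719, 51.79632568359375), 7.960812091827393) 0.0687341917195732
0.08 0.12 314 ((489.03070068359375, 220.7659149169922), (16.878807067871094, 49.206722259521484), 8.02439022064209) 0.10079075155737632
0.125 0.15 418 ((489.0364685058594, 220.6539306640625), (15.678961753845215, 48.370155334472656), 7.912797451019287) 0.13208922190983297
(array([3085,  375,  467,  806,  851,  204,  185,  112,   75,   73,   84,
         82,  163,  299]), array([0.  , 0.01, 0.02, 0.03, 0.04, 0.05, 0.06, 0.07, 0.08, 0.09, 0.1 ,
       0.11, 0.12, 0.13, 0.14]))
[[0.478  0.2432 0.1264]
 [0.4784 0.2408 0.1264]
 [0.4781 0.2423 0.1286]
 ...
 [0.4984 0.201  0.1312]
 [0.4994 0.2013 0.1291]
 [0.4997 0.1989 0.1294]]
```

View pics/c1.png

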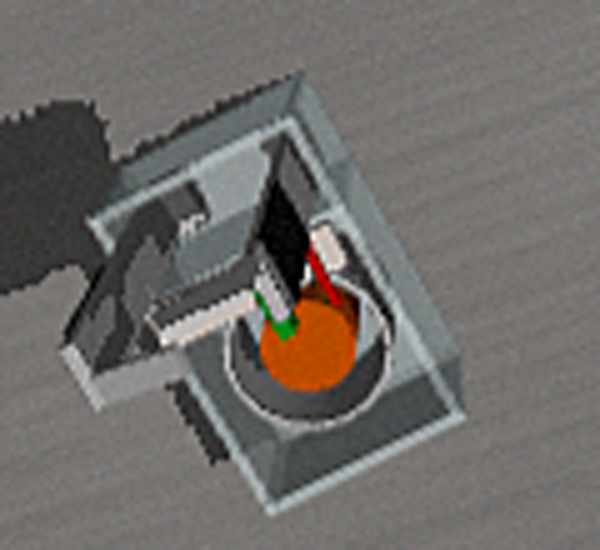

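Caddy centre is at (0.5205,0.226). The tweezers' head is at (0.489,0.2207), turned 8°, with the pointer and green mark on the +x side and the moving jaw on the +y side. The gripper must turn +27.5°.

Call:
move_arm:
  linear:
    - [0.08,-0.13,-0.2]
    - [0.16,-0.26,-0.4]
    - [0.28,-0.4533,-0.6]
    - [0.28,-0.4533,-0.8]
    - [0.28,-0.4533,-0.9]
    - [0.28,-0.4533,-0.9]
    - [0.28,-0.4533,-0.9]
  yaw: [0.25,0.5,0.75,0.917,0.917,0.917,0.917]

```text
time_s: 3.3
ee_pos: [0.4879, 0.2229, 0.1866]
tcp_rot: [0.0, -0.073, 0.997, 0.0]
force: [-0.1, -0.6, 0.6]
width: 0.0856
grasp_force: 0.0
```

Run:
```python
from h import *
np.set_printoptions(precision=4,suppress=True)
s=cams.snapshot("wrist"); st=r.read_state(); print(st["time_s"],st["ee_pos"],st["tcp_rot"],st["joints"])
w,x,y,z=st["tcp_rot"]; print("closing yaw",np.degrees(np.arctan2(1-2*x*x-2*z*z,2*(x*y-w*z))))
p=world(s,np.ones((384,512),bool))
p=p[np.linalg.norm(p[:,:2]-[.489,.2207],axis=1)<.033]
for lo,hi in ((.08,.12),(.12,.134),(.134,.145)):
    q=p[(p[:,2]>lo)&(p[:,2]<hi)]; print(lo,len(q),cv2.minAreaRect(q[:,:2].astype(np.float32)*1000) if len(q) else 0)
save(s,"w2")
```

```text
3.35 [0.4886 0.2231 0.1874] [ 0.001  -0.0726  0.9974  0.0003] [ 0.3472  0.1865  1.8813  0.0001  1.0718 -1.3691]
closing yaw 98.33204622731009
0.08 346 ((488.57275390625, 220.39187622070312), (15.571151733398438, 48.89837646484375), 7.989878177642822)
0.12 850 ((489.0677795410156, 220.46847534179688), (16.311365127563477, 48.13180923461914), 7.960899353027344)
0.134 398 ((489.617431640625, 220.16773986816406), (12.590897560119629, 26.75864028930664), 45.165218353271484)
```

View pics/w2.png

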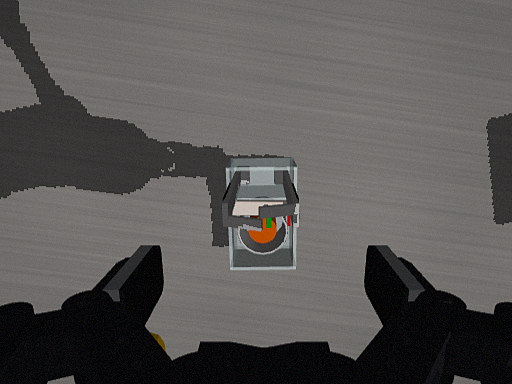

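The tweezers' head is at about (262,205), lined up between the fingers. I'll descend.

Call:
move_arm:
  linear:
    - [0,-0.013,-0.15]
    - [0,-0.013,-0.3]
    - [0,-0.013,-0.45]
    - [0,-0.013,-0.6]
    - [0,-0.013,-0.71]
    - [0,-0.013,-0.71]
    - [0,-0.013,-0.71]
  yaw: [0,0,0,0,0,0,0]

```text
time_s: 4.05
ee_pos: [0.489, 0.2209, 0.0811]
tcp_rot: [0.001, -0.072, 0.997, 0.0]
force: [-0.4, -0.6, 1.1]
width: 0.0856
grasp_force: 0.0
```

Call:
move_arm:
  linear:
    - [0,0,0]
    - [0,0,0]
    - [0,0,0]
    - [0,0,0]
    - [0,0,0]
    - [0,0,0]
  yaw: [0,0,0,0,0,0]
  fingers: 0.51
  grip_force: 20

```text
time_s: 4.65
ee_pos: [0.4891, 0.2205, 0.0813]
tcp_rot: [0.001, -0.072, 0.997, 0.0]
force: [-1.1, -0.8, 5.8]
width: 0.0436
grasp_force: 6.5
```

Call:
move_arm:
  linear:
    - [0,0,0.05]
    - [0,0,0.12]
    - [0,0,0.25]
    - [0,0,0.4]
    - [0,0,0.55]
    - [0,0,0.7]
    - [0,0,0.85]
    - [0,0,0.85]
    - [0,0,0.85]
  yaw: [0,0,0,0,0,0,0,0,0]

```text
time_s: 5.55
ee_pos: [0.488, 0.2201, 0.2076]
tcp_rot: [0.0, -0.072, 0.997, 0.0]
force: [-0.0, 0.4, -0.4]
width: 0.0437
grasp_force: 4.9
```

Run:
```python
from h import *
np.set_printoptions(precision=4,suppress=True)
for c in ("scene","wrist"):
    s=cams.snapshot(c)
    for t in ("tweezers","pointer","mark","tip_fixed","tip_moving","start_dot"):
        f=finder.search_frame(t,s); print(c,t,[(np.round(x["point"],4),round(x["confidence"],2)) for x in f[:2]])
    if c=="wrist": 
        cv2.imwrite("pics/w3.png",cv2.resize(s["image"][120:340,130:400,::-1],None,fx=2.5,fy=2.5,interpolation=cv2.INTER_CUBIC))
    else: cv2.imwrite("pics/s3.png",cv2.resize(s["image"][170:260,280:400,::-1],None,fx=5,fy=5,interpolation=cv2.INTER_CUBIC))
s=cams.snapshot("top"); print([(x["point"],x["confidence"]) for x in finder.search_frame("start_dot",s)])
b=s["image"].astype(int); m=(b[:,:,2]>b[:,:,0]+60)&(b[:,:,2]>b[:,:,1]+40); m[:, :290]=0; m[:,350:]=0; m[:170]=0; m[:230] &= True; m[235:]=0
v,u=np.nonzero(m); q=world(s,m); print("blue",len(u),u.mean(),v.mean(),q.mean(0),q.min(0),q.max(0))
```

```text
scene tweezers [(array([0.4981, 0.2169, 0.1929]), 0.61)]
scene pointer [(array([0.4964, 0.2408, 0.1667]), 0.58)]
scene mark [(array([0.4974, 0.215 , 0.1934]), 0.34)]
scene tip_fixed [(array([0.4957, 0.2114, 0.195 ]), 0.85)]
scene tip_moving [(array([0.4901, 0.2423, 0.1709]), 0.64)]
scene start_dot []
wrist tweezers [(array([0.483 , 0.2194, 0.2321]), 0.89)]
wrist pointer [(array([0.4873, 0.2383, 0.2524]), 0.91)]
wrist mark [(array([0.5093, 0.2299, 0.1972]), 0.52)]
wrist tip_fixed [(array([0.4884, 0.2197, 0.2327]), 0.58), (array([0.5045, 0.2301, 0.1945]), 0.56)]
wrist tip_moving [(array([0.4817, 0.2352, 0.2543]), 0.67), (array([ 0.7087, -0.0433,  0.0185]), 0.3)]
wrist start_dot []
[([0.512, -0.2402, 0.0123], 0.7)]
blue 12 317.6666666666667 193.75 [ 0.5706 -0.2395  0.0127] [ 0.5645 -0.2448  0.0049] [ 0.5773 -0.2337  0.0195]
```

View pics/w3.png

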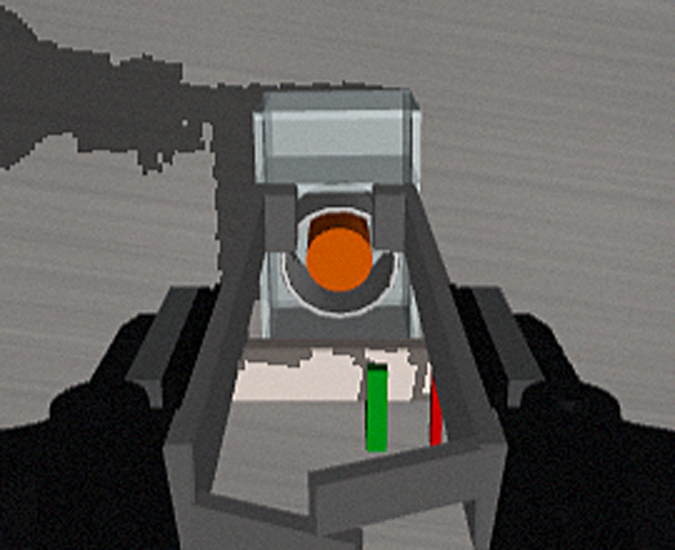

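The tweezers are lifted clear and held by both pads. In the crop the green mark is at about (377,410) and the red pointer at about (436,412), so there is more to squeeze. The blue dot is at (0.5706,-0.2395). I'll carry the tweezers over.

Call:
move_arm:
  linear:
    - [0.02,-0.1,0]
    - [0.06,-0.3,0]
    - [0.1,-0.5,0]
    - [0.14,-0.75,0]
    - [0.18,-1,0]
  yaw: [0,0,0,0,0]

```text
time_s: 6.85
ee_pos: [0.5151, 0.068, 0.2074]
tcp_rot: [0.0, -0.072, 0.997, -0.0]
force: [0.8, -0.1, -0.2]
width: 0.0438
grasp_force: 4.9
```

Call:
move_arm:
  linear:
    - [0.04,-0.25,0]
    - [0.08,-0.5,0]
    - [0.13,-0.75,0]
    - [0.18,-1,0]
  yaw: [0,0,0,0]

```text
time_s: 7.25
ee_pos: [0.5417, -0.0825, 0.2075]
tcp_rot: [0.0, -0.072, 0.997, -0.0]
force: [0.2, 0.7, -1.3]
width: 0.0436
grasp_force: 4.9
```

Call:
move_arm:
  linear:
    - [0.04,-0.25,0]
    - [0.08,-0.5,0]
    - [0.13,-0.75,0]
    - [0.17,-0.9,0]
    - [0.19,-1,0]
    - [0.19,-1,0]
    - [0.19,-1,0]
  yaw: [0,0,0,0,0,0,0]

```text
time_s: 7.95
ee_pos: [0.5698, -0.2294, 0.207]
tcp_rot: [-0.0, -0.072, 0.997, 0.001]
force: [0.6, -0.4, -1.1]
width: 0.0437
grasp_force: 4.9
```

Run:
```python
from h import *
np.set_printoptions(precision=4,suppress=True)
s=cams.snapshot("wrist"); st=r.read_state(); print(st["time_s"],st["ee_pos"],st["width"],st["grasp_force"])
w,x,y,z=st["tcp_rot"]; print(st["tcp_rot"])
b=s["image"].astype(int); R,G,B=b[:,:,0],b[:,:,1],b[:,:,2]
th=np.radians(8); ex=np.array([np.cos(th),np.sin(th),0]); ey=np.array([-np.sin(th),np.cos(th),0])
for n,m in (("red",(R>120)&(G<60)&(B<60)),("green",(G>90)&(R<60)&(B<60)),("blue",(B>R+60)&(B>G+40))):
    v,u=np.nonzero(m)
    if len(u)==0: print(n,0); continue
    q=world(s,m); d=q-st["ee_pos"]
    print(n,len(u),"u",u.min(),u.max(),u.mean(),"v",v.min(),v.max(),"world",np.median(q,0),"x,y,z rel TCP",np.median(d@ex),np.median(d@ey),np.percentile(d@ey,[3,97]),np.percentile(d[:,2],[3,50,97]))
cv2.imwrite("pics/w4.png",cv2.resize(s["image"][120:384,110:420,::-1],None,fx=2.2,fy=2.2,interpolation=cv2.INTER_CUBIC))
s=cams.snapshot("scene"); m=finder.trace("tweezers",s)
for k in m[:1]:
    q=world(s,k["pixels"]); q=q[np.linalg.norm(q[:,:2]-st["ee_pos"][:2],axis=1)<.04]; d=q-st["ee_pos"]; print(len(q),d.min(0),np.percentile(d[:,2],[0,2,5,95,100]))
    for lo in np.arange(-.09,.06,.015):
        e=d[(d[:,2]>=lo)&(d[:,2]<lo+.015)]; print(round(lo,3),len(e),(e@ex).mean() if len(e) else 0,(e@ey).mean() if len(e) else 0)
```

```text
8.0 [ 0.5699 -0.2288  0.207 ] 0.043782272518167444 4.852020442485809
[-0.0005 -0.0723  0.9974  0.0006]
red 77 u 302 306 304.1818181818182 v 273 297 world [ 0.5882 -0.207   0.2011] x,y,z rel TCP 0.0211374687790168 0.018851360385940416 [0.018 0.02 ] [-0.0074 -0.0059 -0.0045]
green 260 u 277 284 280.46923076923076 v 268 300 world [ 0.5901 -0.2184  0.1977] x,y,z rel TCP 0.021378409586113995 0.007660416259865025 [0.0057 0.0095] [-0.0107 -0.0093 -0.0083]
blue 194 u 248 263 255.27835051546393 v 160 175 world [ 0.5685 -0.2383  0.0125] x,y,z rel TCP -0.002511106571684383 -0.009367570376184046 [-0.0164 -0.0023] [-0.1959 -0.1945 -0.1932]
206 [-0.0099 -0.0262 -0.0747] [-0.0747 -0.0714 -0.0698  0.0335  0.0541]
-0.09 0 0 0
-0.075 34 0.0038549652303075444 -0.003373399055696807
-0.06 21 0.003709930426147776 0.0017457230965138943
-0.045 17 0.0035410966548368346 0.016513277449172643
-0.03 26 0.007194806431026074 0.003288244463198443
-0.015 63 0.015530558195143065 0.003636757797039685
0.0 17 0.004993411023452507 -0.01188697049656265
0.015 14 0.0030956014399675003 -0.019341107043504426
0.03 9 0.003919702350969885 -0.01871893617236681
0.045 5 0.010073841171697897 -0.007176465192976433
```

View pics/w4.png

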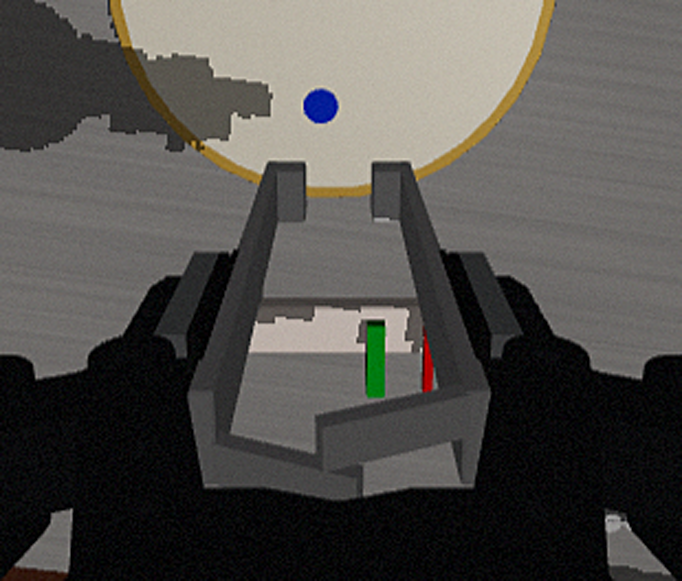

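The tweezers hang upright. The dot is at crop (320,106), the tips at about (288,190) and (390,190), the green mark at (375,360), and the pointer at (428,360). The pointer is 11.3 mm from the mark, so the target width is about 32.4 mm. I'll lower first, then squeeze in steps.

Call:
move_arm:
  linear:
    - [0,-0.06,-0.12]
    - [0,-0.06,-0.27]
    - [0,-0.06,-0.42]
    - [0,-0.06,-0.53]
    - [0,-0.06,-0.58]
    - [0,-0.06,-0.58]
    - [0,-0.06,-0.58]
  yaw: [0,0,0,0,0,0,0]

```text
time_s: 8.8
ee_pos: [0.5712, -0.2389, 0.1211]
tcp_rot: [0.001, -0.072, 0.997, -0.0]
force: [0.1, -0.5, -1.1]
width: 0.0435
grasp_force: 4.9
```

Call:
move_arm:
  linear:
    - [0,0,0]
    - [0,0,0]
    - [0,0,0]
    - [0,0,0]
    - [0,0,0]
  yaw: [0,0,0,0,0]
  fingers: 0.41

```text
time_s: 9.3
ee_pos: [0.5705, -0.239, 0.1205]
tcp_rot: [0.0, -0.072, 0.997, -0.0]
force: [0.9, -0.5, -1.8]
width: 0.0353
grasp_force: 8.2
```

```bash
cat > m.py <<'E'
from h import *
import sys
np.set_printoptions(precision=4,suppress=True)
s=cams.snapshot("wrist"); st=r.read_state(); print(st["time_s"],st["ee_pos"],st["width"],st["grasp_force"])
b=s["image"].astype(int); R,G,B=b[:,:,0],b[:,:,1],b[:,:,2]
th=np.radians(8); ex=np.array([np.cos(th),np.sin(th),0]); ey=np.array([-np.sin(th),np.cos(th),0])
for n,m in (("red",(R>120)&(G<60)&(B<60)),("green",(G>90)&(R<60)&(B<60)),("blue",(B>R+60)&(B>G+40))):
    v,u=np.nonzero(m)
    if len(u)==0: print(n,0); continue
    q=world(s,m); d=q-st["ee_pos"]
    print(n,len(u),"u",u.min(),u.max(),"v",v.min(),v.max(),"world",np.median(q,0),"xy rel",np.median(d@ex),np.median(d@ey),np.percentile(d@ey,[3,97]),"z",np.median(d[:,2]))
q=world(s,np.ones((384,512),bool)); d=q-st["ee_pos"]; k=(q[:,2]>.022)&(d[:,2]<-.03)&(np.hypot(d[:,0],d[:,1])<.035)
e=d[k]; print("low jaws",len(e), e[:,2].min() if len(e) else 0)
for lo in (-.08,-.07,-.06,-.05,-.04):
    f=e[(e[:,2]>=lo)&(e[:,2]<lo+.01)]
    if len(f): print(lo,len(f),"x",np.percentile(f@ex,[2,98]),"y",np.percentile(f@ey,[2,98]))
cv2.imwrite(f"pics/{sys.argv[1]}.png",cv2.resize(s["image"][120:384,110:420,::-1],None,fx=2.2,fy=2.2,interpolation=cv2.INTER_CUBIC))
E
python3 m.py w5
```

```text
9.35 [ 0.5705 -0.2389  0.1204] 0.035265412029347146 8.178128153085709
red 53 u 294 297 v 277 294 world [ 0.5901 -0.2209  0.1136] xy rel 0.02195534794484609 0.015094169301948103 [0.0144 0.0162] z -0.0067675635279998425
green 180 u 285 292 v 267 296 world [ 0.5894 -0.2243  0.1102] xy rel 0.020650802346591206 0.011791753688173666 [0.0103 0.0137] z -0.010184296317208089
blue 269 u 256 275 v 180 199 world [ 0.5687 -0.2385  0.0126] xy rel -0.0016159254601860226 0.0006119339977387359 [-0.0055  0.0075] z -0.1078241962492583
low jaws 1174 -0.07796022521105132
-0.08 124 x [-0.0082  0.0063] y [-0.0175  0.0164]
-0.07 671 x [-0.0079  0.0075] y [-0.0159  0.0147]
-0.06 114 x [-0.008   0.0067] y [-0.018   0.0165]
-0.05 124 x [-0.008   0.0066] y [-0.0178  0.0168]
-0.04 141 x [-0.0079  0.0064] y [-0.0176  0.0167]
```

View pics/w5.png

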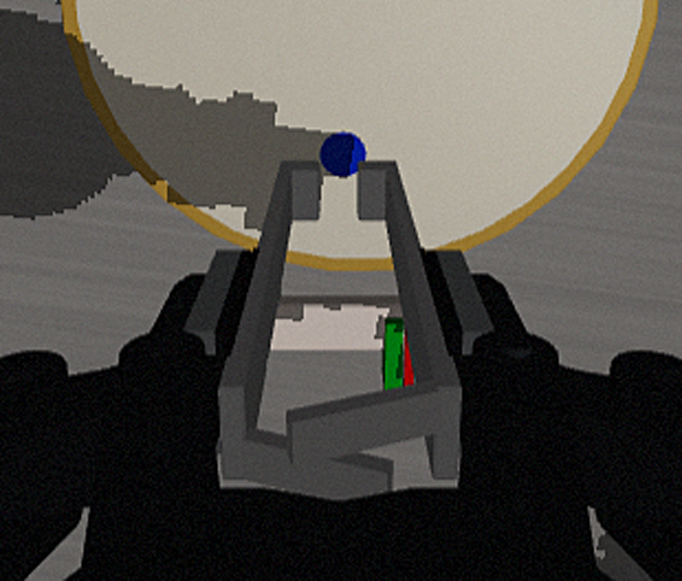

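The pointer (crop 407,360) is about 3.3 mm short of the mark (395,355). The tips straddle the dot (343,155) within a millimetre or so, 30 mm up. Final squeeze, with a 1 mm recentring.

Call:
move_arm:
  linear:
    - [-0.007,0.007,0]
    - [-0.007,0.007,0]
    - [-0.007,0.007,0]
    - [-0.007,0.007,0]
    - [-0.007,0.007,0]
    - [-0.007,0.007,0]
  yaw: [0,0,0,0,0,0]
  fingers: 0.376

```text
time_s: 9.95
ee_pos: [0.5694, -0.2378, 0.1203]
tcp_rot: [-0.0, -0.072, 0.997, -0.0]
force: [0.8, -0.3, -0.9]
width: 0.0327
grasp_force: 9.3
```

```bash
python3 m.py w6
```

```text
10.0 [ 0.5695 -0.2378  0.1203] 0.03229907968426971 9.308795481920242
red 46 u 291 294 v 274 293 world [ 0.5892 -0.2213  0.1131] xy rel 0.021836461676498775 0.013666872933428463 [0.013  0.0148] z -0.007155173638405732
green 16 u 288 290 v 272 294 world [ 0.5852 -0.2233  0.1097] xy rel 0.017613694962666186 0.012007081240177776 [0.0118 0.0126] z -0.010591972412055825
blue 255 u 254 274 v 182 200 world [ 0.5678 -0.2384  0.0125] xy rel -0.0016634021440176706 -0.0001218599972444999 [-0.007   0.0068] z -0.10776489589772247
low jaws 1178 -0.0792941715967551
-0.08 142 x [-0.0081  0.0061] y [-0.016   0.0149]
-0.07 668 x [-0.008   0.0075] y [-0.0145  0.0133]
-0.06 105 x [-0.008  0.006] y [-0.0164  0.0153]
-0.05 125 x [-0.008  0.007] y [-0.0165  0.0153]
-0.04 138 x [-0.008   0.0067] y [-0.0164  0.0152]
```

View pics/w6.png

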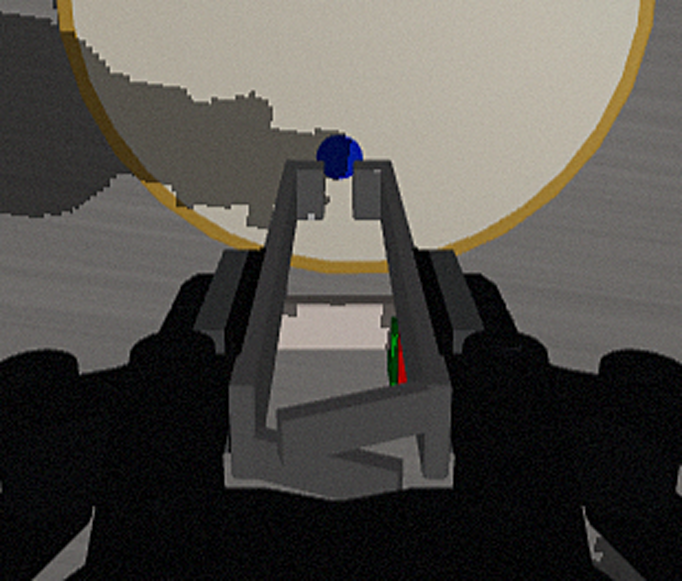

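Run:
```python
from h import *
np.set_printoptions(precision=4,suppress=True)
s=cams.snapshot("wrist"); st=r.read_state(); print(st["width"],st["ee_pos"])
b=s["image"].astype(int); R,G,B=b[:,:,0],b[:,:,1],b[:,:,2]
th=np.radians(8); ex=np.array([np.cos(th),np.sin(th),0]); ey=np.array([-np.sin(th),np.cos(th),0])
for n,m in (("red",(R>60)&(R>2.5*G)&(R>2.5*B)),("green",(G>25)&(G>2*R)&(G>2*B))):
    m[:,:270]=0;m[:,320:]=0;m[:250]=0;m[310:]=0
    d=world(s,m)-st["ee_pos"]; v,u=np.nonzero(m)
    z=d[:,2]; y=d@ey
    for row in range(270,298,4):
        k=(v>=row)&(v<row+4)
        if k.any(): print(n,row,k.sum(),u[k].min(),u[k].max(),y[k].min(),y[k].max(),np.median(z[k]),np.median((d@ex)[k]))
s=cams.snapshot("scene"); 
for t in ("pointer","mark","tip_fixed"): print(t,[(np.round(x["point"],4),round(x["confidence"],2)) for x in finder.search_frame(t,s)[:2]])
```

```text
0.0322412754849891 [ 0.5694 -0.2378  0.1203]
red 270 1 291 291 0.013075512753720943 0.013075512753720943 -0.007649845964141144 0.014502700269016332
red 274 5 291 292 0.012029561794498284 0.01312538440613533 -0.006873742059953031 0.015442723309866048
red 278 8 291 292 0.013002533883803664 0.013738480610128716 -0.0067906338057929505 0.017401644816846855
red 282 11 291 293 0.012089065271937425 0.014256461689361632 -0.007063707526888119 0.019819685420617048
red 286 13 291 294 0.012127786499009335 0.014234888570107563 -0.0070314275868562925 0.022109010186557018
red 290 16 291 294 0.013250134630457927 0.014792549476558774 -0.006985820692680361 0.02438140612680182
red 294 1 291 291 0.008305608769718618 0.008305608769718618 0.04588239628708482 -0.00683334015017288Traceback (most recent call last):
  File "<stdin>", line 12, in <module>
IndexError: boolean index did not match indexed array along axis 0; size of axis is 102 but size of corresponding boolean axis is 104
```

Run:
```python
from h import *
np.set_printoptions(precision=4,suppress=True)
s=cams.snapshot("wrist"); st=r.read_state(); print(st["width"])
b=s["image"].astype(int); R,G,B=b[:,:,0],b[:,:,1],b[:,:,2]
th=np.radians(8); ey=np.array([-np.sin(th),np.cos(th),0])
m=(G>25)&(G>2*R)&(G>2*B)&(s["z_map"]>0)
m[:,:270]=0;m[:,320:]=0;m[:250]=0;m[310:]=0
d=world(s,m)-st["ee_pos"]; v,u=np.nonzero(m); y=d@ey
for row in range(266,298,2):
    k=(v>=row)&(v<row+2)
    if k.any(): print(row,k.sum(),u[k].min(),u[k].max(),np.sort(y[k]),np.median(d[k,2]))
```

```text
0.03231030027561047
266 5 288 290 [0.0118 0.0118 0.0123 0.0124 0.0128] -0.010765609775619522
268 6 288 290 [0.0118 0.0118 0.0122 0.0123 0.0128 0.0128] -0.010858145223877
270 6 288 290 [0.0118 0.0119 0.0123 0.0123 0.0128 0.0129] -0.010666678297380591
272 6 288 290 [0.0118 0.0119 0.0123 0.0124 0.0128 0.0128] -0.010612321285083229
274 6 288 290 [0.0119 0.0119 0.0123 0.0123 0.0128 0.0129] -0.010440631306972536
276 6 288 290 [0.0119 0.0119 0.0123 0.0124 0.0129 0.0129] -0.010368506303552225
278 6 288 290 [0.0119 0.0119 0.0124 0.0125 0.0129 0.0129] -0.010597346690937218
280 7 286 290 [0.0117 0.0119 0.012  0.0124 0.0125 0.0129 0.013 ] -0.01121122407978456
282 10 286 290 [0.0116 0.0117 0.0117 0.0117 0.012  0.012  0.0124 0.0125 0.0129 0.0129] -0.01081519974335754
284 8 286 290 [0.0116 0.0118 0.0119 0.0121 0.0125 0.0125 0.013  0.0131] -0.010960624447054937
286 10 286 290 [0.0117 0.0117 0.0117 0.0117 0.012  0.0121 0.0125 0.0126 0.013  0.0131] -0.01112797100578379
288 8 286 290 [0.0117 0.0117 0.0117 0.012  0.012  0.0126 0.0126 0.0131] -0.010771117833906135
290 6 287 289 [0.0116 0.0117 0.012  0.0121 0.0126 0.0126] -0.01077391444101461
292 6 287 289 [0.0117 0.0118 0.0121 0.0121 0.0126 0.0126] -0.010752277142555805
294 4 287 290 [0.008  0.0117 0.0121 0.0126] -0.00981982707851728
```

The pointer centre is at 13.8 mm and the mark centre at 13.6 mm. The tips are centred within about 1 mm, roughly 28–30 mm above the dot, with a gap of about 8.3 mm. I'm handing in.

```bash
python3 -c "
from cell import r
s=r.read_state(); print(s['time_s'],s['width'],s['ee_pos'],s['grasp_force']); print(r.hand_in())"
```

```text
10.1 0.03231030027561047 [ 0.56943251 -0.23783968  0.12027422] 9.308619797229767
the job is handed in; nothing more can be done
None
```

The job is handed in: the tweezers are held upright about 3 cm above the blue dot, with the red pointer over the green mark (measured about 0.2 mm apart) and the tips still about 8 mm open.

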